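# Clear the tool case and hold its sprung lid at the balance

### The arm

A 7-joint arm with a two-finger parallel gripper is mounted at the origin on the work surface. World frame = base frame: x ahead of the robot, y to its left, z up, the work surface at z = 0. Lengths are in m, angles in rad, forces in N, time in s.
With the tool pointing down it reaches from about 0.425 to 0.95 m from the base axis. Payload 4.7 kg.
Tool frame: the origin (TCP) lies on the centre line of the jaws, within the pads' length; the fingertips stand robot.nose_length ahead of it and the grasp point (between the pads) lies 8 mm behind it (robot.nose_length is the distance from the TCP to the fingertips, in m); z points along the fingers, x is the direction in which the jaws open and shut, and the axes are right-handed (so a half turn about z gives the same grasp; the last joint's range is limited). The gripper opens to 85 mm and grips with 20 to 120 N. Pads are 22 mm wide; open, the fingers measure 114 mm over their backs; the gripper's body (76 mm by 85 mm) begins 54 mm behind the grasp point. The pads swing forward as they close: fully open they stand 13 mm farther back than shut.
Start: joints at [1.142, 0.469, -0.049, 1.532, 0.024, 1.141, -0.082], TCP at [0.263, -0.622, 0.242] pointing down, gripper open.
Joint ranges: [-2.59, 2.59], [-0.33, 1.99], [-1.39, 1.29], [0.1, 2.45], [-1.04, 4.18], [0.21, 1.99], [-2.66, 2.66]. Speed limits (rad/s): [2.57, 2.57, 3.14, 3.14, 3.14, 3.14, 3.14].

### API

Orientations are given as [roll, pitch, yaw] about the fixed x, y, z axes, in that order (R = Rz(yaw) Ry(pitch) Rx(roll)).
In Python, from plant import robot gives the robot as it stands. Calls block until the motion is done:
- robot.goto(position, orientation): joint-space move of the TCP to a pose.
- robot.move_straight(position, vel=0.15, attitude=None, contact_N=None): straight line of the TCP; attitude=None keeps the orientation; vel is the mean speed in m/s. With contact_N (N) it stops when the force on the tool has changed by that much, and returns True; else False.
- robot.move_joints(angles): joint-space move.
- robot.grip(opening, strength=None): opening from 0.0 (shut) to 1.0 (fully open); strength is the grip in N (None keeps the last); returns when the fingers have stopped.
- robot.sleep(seconds).
- robot.inverse_kinematics(position, orientation): joint angles nearest the present ones, or None.
- robot.sense(): the state.
- robot.grab_frame(name): name is "scene" or "top" or "wrist"; returns a dict with "image" (384x512x3 uint8, red, green, blue), "range_z" (384x512 float32, m along the optical axis (not along the pixel's ray), 0 where there is no reading), "fx", "fy", "cx", "cy" (pixels), "dist_coeffs" ([k1, k2, p1, p2, k3] as OpenCV has them; the pictures are not rectified), "R" (3x3) and "t" (3): a world point X has camera coordinates R X + t. Camera axes: x right, y down, z forward; pixel columns grow to the right and rows downward; lengths in m; the calibration is good to about 2 mm. A picture is of the moment at which its call begins.
A pose or a line that the arm cannot do raises robot.IKError and nothing moves.
- robot.close_job(): hands the job in, once; it reports no verdict.
The state is a dict: "t": time; "joint_pos": joint angles; "joint_velocities": joint speeds; "effort": joint torques, N m; "tcp_pos": TCP position; "tcp_rot": TCP orientation; "wrist_force": force on the tool from outside, world axes, zero at the start; "torque": the same for the moment, N m; "opening": opening from 0.0 (shut) to 1.0 (fully open).
Only numpy, scipy, OpenCV 4.12 (cv2) and the standard library are available. Lean on these libraries where they do the work, as an engineer would, in place of code of your own. Each camera call takes 0.05 s, during which the arm holds its last target.

### The job

Lift the canister by its handle off the lid of the tool case and stand it upright on the round cork mat. Then raise the spring-assisted lid by its bar clearly past its balance point, to about 75 degrees open, without letting it run on towards its stop, and ease it back to hold it still just below the balance point, at about 55 degrees open. Finish while still holding the lid there, so that I can reach inside, and leave the other things on the bench where they are.

Things in the scene. Friction and masses are not known exactly. Their poses are not given: they have to be found in the camera images.
- case: Dark steel tool case fixed to the bench, 170 (its x) x 280 (its y) x 100 mm high, open-topped under its lid. Origin: centre of the underside. Its -x side (towards the robot at yaw 0) has the lid's free edge and bar, its +x side the hinge.
- lid (a joint): Lid angle, rad: 0 shut, grows as the bar side rises, stop at 1.8. Lid 172 x 284 x 8 mm, 0.9 kg, grey with black 4 mm rubber pad on top. Hinge line along case y at case x +85, z 105 mm. Spring-assisted: balance point 1.10 rad (63 degrees); below it the lid falls shut, above it it swings on open by itself. Lifting force at the bar: about 1.6 N when shut, under 1 N either way near the balance.
- lid_bar (a point): Centre of the round steel bar, 14 mm thick, 140 mm long along the case's y, in the lid's plane beyond its free edge, 225 mm from the hinge line (shut: case x -140, z 105 mm). Arms 63 mm either side of centre carry it; between them the gap from bar to lid edge is 43 mm, so fingers from above can pinch it fore and aft, and it can turn between them. Site axes turn with the lid, y along the bar.
- lid_hinge (a point): Point on the lid's hinge line, in the middle of the lid's width.
- canister: Closed round aluminium canister, 76 mm across, 85 mm high to its shoulder, 0.25 to 0.6 kg, standing on the rubber pad of the shut lid (underside at 113 mm). Origin: centre of its underside, z up. Fixed arch handle over it, in its x-z plane.
- canister_handle (a point): Centre of the straight top bar of the canister's handle, 12 mm thick, 125 mm above the canister's underside, along the canister's x; 56 mm free length between its uprights and 28 mm free height above the canister's black cap.
- mat: Round cork mat fixed flat on the bench, 160 mm across, 3 mm thick; origin at the centre of its underside. It lies to the left or to the right of the case.
- tray: Bystander: grey square sorting tray with screws, 130 x 130 x 30 mm, on the other side of the case from the mat. Leave it alone.
- glue: Bystander: white bottle with black cap, 44 mm across, 110 mm high, upright. Leave it alone.
- screwdriver: Bystander: screwdriver with black handle lying on the bench. Leave it alone.
Not all that is in view belongs to the job. What is meant by the canister is not blue, and is the smaller of those in its own colour. There is more than one size of the mat; the one meant has the size given above.

How it is judged:
On the way, in this order (a step that is already met when the one before it is completed fails the run):
1. the canister stands upright on the mat, let go (horizontal distance between canister and mat below 0.05 m and height (world z) of canister below 0.008 m and angle between canister's own z axis and vertical below 0.1 rad and linear speed of canister below 0.05 m/s and contact force between the fingers and canister below 0.05 N), for 0.2 s.
2. the lid is raised past its balance point (more than 1.2 rad open) (value of joint lid above 1.2 rad), for 0.2 s.
At the end, for the whole second after the job is handed in: The fingers hold the lid still between 0.84 and 1.06 rad open (48 to 61 degrees, just below its balance point at 63), nothing else carries it, and the canister stands upright at rest on the cork mat, its centre within 50 mm of the mat's centre (value of joint lid between 0.84 and 1.06 rad and velocity of joint lid between -0.06 and 0.06 rad/s and contact force between the fingers and case above 0.05 N and contact force between canister and case below 0.05 N and horizontal distance between canister and mat below 0.05 m and height (world z) of canister below 0.008 m and angle between canister's own z axis and vertical below 0.1 rad and linear speed of canister below 0.05 m/s); the arm keeps its last pose, push and grip.
It fails at once if the lid runs on open past 1.55 rad (89 degrees) (value of joint lid above 1.55 rad).
It fails at once if the canister is dropped or falls (contact force between each of the fingers, the arm and canister below 0.02 N and height (world z) of canister between 0.02 and 0.104 m).
It fails at once if the canister is tipped over (angle between canister's own z axis and vertical above 0.6 rad).
It fails at once if the tray, glue bottle or screwdriver is moved by more than 30 mm (distance of any of tray, glue, screwdriver from where it was at the start of the episode above 0.03 m).
It also fails if it takes over 61 s, if anything falls off the work surface, if the arm or the gripper's body presses on something with over 40 N, if the wrist force passes 120 N, or if a joint passes its speed limit or range.

## Working session

There is one attempt and no reset: what is moved stays moved. The work goes in short steps, each a Python script; the robot and the scene stay as the last script left them, time stands still between calls to the robot, and variables do not carry over. Pictures are saved under pics/ and viewed, and the job is handed in when it is done.

```bash
ls; mkdir -p pics
python3 - <<'E'
from plant import robot
import cv2
for n in ["scene","top","wrist"]:
    f=robot.grab_frame(n); cv2.imwrite(f"pics/{n}0.png",f["image"][:,:,::-1])
    print(n,f["fx"],f["fy"],f["cx"],f["cy"],f["dist_coeffs"],f["R"],f["t"],(f["range_z"]>0).mean())
s=robot.sense();print(s, robot.nose_length)
E
```

```text
pics
scene 493.60416941845364 493.60416941845364 258.57687588695455 200.28813480971817 [0.05878443 0.         0.         0.         0.        ] [[ 0.63226736  0.77472995  0.00561142]
 [ 0.61194996 -0.49495236 -0.61687877]
 [-0.47513707  0.39346621 -0.78703818]] [-0.3908509  -0.17078614  1.76316145] 0.9962107340494791
top 378.6266209941411 378.6266209941411 255.52165063648633 190.78489165916042 [-0.04682594  0.          0.          0.          0.        ] [[-0.01180503 -0.99988594  0.00942073]
 [-0.98420871  0.00995481 -0.17673179]
 [ 0.17661785 -0.01135829 -0.98421396]] [0.05307462 0.55542166 1.2112099 ] 0.9961802164713541
wrist 324.72589790535255 324.72589790535255 254.96454955913208 196.4365086505264 [0.02949294 0.         0.         0.         0.        ] [[ 0.39014372 -0.92074923 -0.00295572]
 [-0.87556642 -0.37198814  0.30823411]
 [-0.28490582 -0.11766767 -0.95130594]] [-0.67271046 -0.04163582  0.38094759] 0.9958343505859375
{'t': 0.15, 'joint_pos': array([ 1.14208086,  0.46930766, -0.04858337,  1.53341926,  0.0240837 ,
        1.1409892 , -0.0822989 ]), 'joint_velocities': array([-3.40779324e-04, -3.61710553e-03, -6.62896905e-04, -5.58076825e-03,
        1.42382450e-03,  7.01482689e-05,  8.82037758e-04]), 'effort': array([ 7.36135735e-04, -5.10764337e+01, -4.67629486e-02, -2.37975615e+01,
        1.06746724e-02,  5.40147696e-03, -1.90578459e-05]), 'tcp_pos': array([ 0.26259136, -0.62136503,  0.24146784]), 'tcp_rot': array([ 3.14155455e+00,  1.53841478e-03, -1.17097131e+00]), 'wrist_force': array([ 0.29489595, -0.85702481, -0.31915917]), 'torque': array([-0.0214598 ,  0.01911881, -0.01884557]), 'opening': 0.9990860847303552} 0.011
```

View pics/scene0.png

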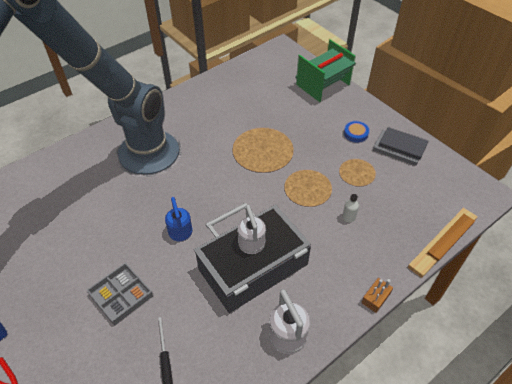

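View pics/top0.png

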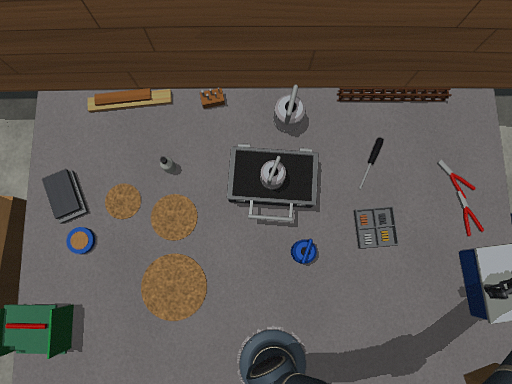

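View pics/wrist0.png

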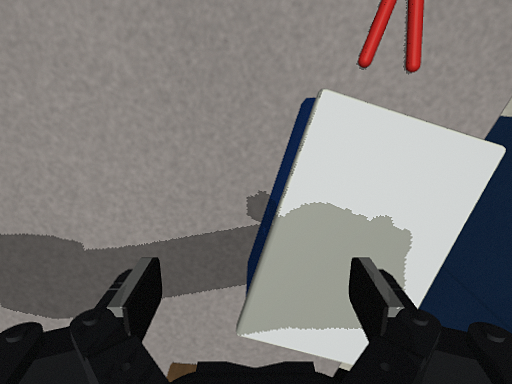

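The canister (on the lid, top view ~(273,173)) is the smaller silver one. The mat candidates are at top px (124,201), (174,217) and (174,287). I'll back-project next to get their sizes and the poses.

```bash
cat > h.py <<'E'
import numpy as np, cv2
from plant import robot
def cloud(f):
    h,w=f["range_z"].shape
    K=np.array([[f["fx"],0,f["cx"]],[0,f["fy"],f["cy"]],[0,0,1]])
    u,v=np.meshgrid(np.arange(w),np.arange(h))
    p=cv2.undistortPoints(np.stack([u.ravel(),v.ravel()],1).astype(np.float64)[:,None],K,np.array(f["dist_coeffs"]))[:,0]
    z=f["range_z"].ravel().astype(float)
    X=np.c_[p*z[:,None],z]; R=np.array(f["R"]); t=np.array(f["t"])
    W=(X-t)@R; W[z==0]=np.nan
    return W.reshape(h,w,3)
def pj(f,P):
    K=np.array([[f["fx"],0,f["cx"]],[0,f["fy"],f["cy"]],[0,0,1]])
    return cv2.projectPoints(np.atleast_2d(P).astype(float),cv2.Rodrigues(np.array(f["R"]))[0],np.array(f["t"]),K,np.array(f["dist_coeffs"]))[0][:,0]
E
python3 - <<'E'
from h import *
np.set_printoptions(precision=4,suppress=True)
for n in ["top","scene"]:
    f=robot.grab_frame(n); W=cloud(f); im=f["image"]; hsv=cv2.cvtColor(im,cv2.COLOR_RGB2HSV)
    print(n)
    m=(((hsv[...,0]>8)&(hsv[...,0]<25)&(hsv[...,1]>90)&(np.abs(W[...,2]-0.003)<.008))*255).astype(np.uint8)
    m=cv2.morphologyEx(m,cv2.MORPH_CLOSE,np.ones((5,5)))
    for c in cv2.findContours(m,cv2.RETR_EXTERNAL,cv2.CHAIN_APPROX_NONE)[0]:
        if cv2.contourArea(c)<300: continue
        P=W[c[:,0,1],c[:,0,0]]
        (cx,cy),r=cv2.minEnclosingCircle(P[:,:2].astype(np.float32)); print("mat",cx,cy,"diam",2*r,"z",np.nanmedian(P[:,2]))
    # region near case
    x,y,z=W[...,0],W[...,1],W[...,2]
    cm=((im.max(-1)<45)&(z>.10)&(z<.12)); cm=cm&(x>.3)
    print("pad n",cm.sum())
    m=cm.astype(np.uint8); nl,lab,st,ce=cv2.connectedComponentsWithStats(m)
    k=1+np.argmax(st[1:,4]); P=W[lab==k]
    r=cv2.minAreaRect(P[:,:2].astype(np.float32)); print("pad",r,"z",np.median(P[:,2]))
    c0=np.array(r[0])
    d=np.hypot(x-c0[0],y-c0[1])
    hm=(z>.228)&(z<.26)&(d<.12); P=W[hm]; print("handle",hm.sum(),P.mean(0),cv2.minAreaRect(P[:,:2].astype(np.float32)), np.percentile(P[:,2],[5,50,95]))
    lid=(z>.098)&(z<.125)&(d<.25); P=W[lid]; print("lid all",cv2.minAreaRect(P[:,:2].astype(np.float32)))
    sh=(z>.19)&(z<.21)&(d<.12); P=W[sh]; print("shoulder",cv2.minEnclosingCircle(P[:,:2].astype(np.float32)),P.mean(0))
    ob=(z>.02)&(x>.3)&(x<1.1)&(abs(y)<.6)
    nl,lab,st,ce=cv2.connectedComponentsWithStats(ob.astype(np.uint8))
    for i in range(1,nl):
        if st[i,4]>40: P=W[lab==i]; print("obj",P.min(0),P.max(0),P.mean(0),st[i,4],ce[i])
E
```

```text
top
mat 0.2438371628522873 0.3220462501049042 diam 0.22110725939273834 z 0.004623333264724616
mat 0.47769221663475037 0.32713139057159424 diam 0.16010168194770813 z 0.0032083102117733703
mat 0.5345082879066467 0.5061100125312805 diam 0.1271207332611084 z 0.0021977577277795643
mat 1.2708101272583008 0.03227853775024414 diam 2.0080697536468506 z 0.0022292080488340617
pad n 2902
pad ((0.5952781438827515, -0.008404523134231567), (0.2503754496574402, 0.14840979874134064), 85.33838653564453) z 0.11329524655125367
handle 116 [ 0.5864 -0.0033  0.2427] ((0.5878739953041077, -0.003657488152384758), (0.01190709974616766, 0.07924994826316833), 67.1267318725586) [0.2375 0.2429 0.2471]
lid all ((0.6149745583534241, -0.009319394826889038), (0.28464004397392273, 0.45988360047340393), 84.99292755126953)
shoulder ((0.5866430997848511, -0.0033454522490501404), 0.03796866536140442) [ 0.586  -0.0036  0.1976]
obj [ 0.7726 -0.1219  0.0201] [ 0.8742 -0.0182  0.1831] [ 0.8098 -0.0657  0.111 ] 954 [289.0157 111.2138]
obj [ 0.8897 -0.6     0.0204] [ 0.927  -0.2532  0.0601] [ 0.9073 -0.4222  0.0438] 978 [386.25
[... 1741 characters left out ...]
.0202] [ 0.3969 -0.0666  0.1382] [ 0.3709 -0.1109  0.0781] 702 [177.849  221.2222]
obj [ 0.447  -0.1545  0.0201] [0.705  0.1416 0.2498] [ 0.6143 -0.0238  0.112 ] 7256 [251.0198 253.8054]
obj [0.866  0.3471 0.02  ] [0.9372 0.5997 0.0402] [0.9059 0.4821 0.0289] 1013 [442.7976 242.7374]
obj [ 0.3611 -0.4248  0.02  ] [ 0.5065 -0.2857  0.0396] [ 0.437  -0.3557  0.0284] 650 [119.46   291.6154]
obj [0.8674 0.1569 0.0201] [0.9304 0.2461 0.0801] [0.9016 0.1948 0.0439] 556 [377.6583 293.1385]
obj [ 0.7737 -0.1201  0.0201] [ 0.8775 -0.017   0.1831] [ 0.8348 -0.0818  0.1104] 1773 [288.1151 324.3333]
obj [ 0.6516 -0.3966  0.0201] [ 0.7375 -0.3451  0.0326] [ 0.6988 -0.3724  0.0255] 281 [165.1174 367.9075]
```

Target mat: the 160 mm one at about (0.477, 0.328). The canister is at about (0.588, -0.004), with shoulder radius 38 mm and handle top z ≈ 0.243, as expected. Next I'll measure the handle direction, case yaw and lid bar.

Run:
```python
from h import *
np.set_printoptions(precision=4,suppress=True)
for n in ["top","scene"]:
    f=robot.grab_frame(n); W=cloud(f); x,y,z=np.moveaxis(W,-1,0)
    d=np.hypot(x-.59,y+.005)
    P=W[(z>.23)&(z<.255)&(d<.06)][:,:2]; v=np.linalg.svd(P-P.mean(0))[2][0]; print(n,"handle",(P.min(0)+P.max(0))/2,np.degrees(np.arctan2(v[1],v[0])))
    m=((z>.101)&(z<.118)&(np.abs(x-.58)<.16)&(np.abs(y)<.17)).astype(np.uint8)
    nl,lab,st,ce=cv2.connectedComponentsWithStats(m)
    k=1+np.argmax(st[1:,4]); P=W[lab==k]; 
    print(st[k]);
    # fit yaw from bar: pts with smallest x
    yaw=np.radians(-4.7)
    for it in range(3):
        c,s=np.cos(yaw),np.sin(yaw); Q=np.c_[P[:,0]*c+P[:,1]*s,-P[:,0]*s+P[:,1]*c]
        b=Q[:,0]<Q[:,0].min()+.016
        vx,vy,_,_=cv2.fitLine(P[b][:,:2].astype(np.float32),cv2.DIST_HUBER,0,.01,.01).ravel()
        if vy<0: vx,vy=-vx,-vy
        yaw=np.arctan2(-vx,vy)
    B=P[b]; Qb=Q[b]
    L=Q[Q[:,0]>Qb[:,0].mean()+.05]; lo,hi=np.percentile(L,1,axis=0),np.percentile(L,99,axis=0)
    print("yaw",np.degrees(yaw),"bar mean",B.mean(0),"n",b.sum(),"local",Qb.min(0),Qb.max(0),"lid local",lo,hi, L.min(0),L.max(0))
    bl=np.array([(Qb[:,0].min()+Qb[:,0].max())/2,(Qb[:,1].min()+Qb[:,1].max())/2]); print("bar world",bl[0]*c-bl[1]*s,bl[0]*s+bl[1]*c)
    ll=(lo+hi)/2
    print("lidcentre world",ll[0]*c-ll[1]*s,ll[0]*s+ll[1]*c)
```

```text
top handle [ 0.5887 -0.0043] 157.12465430640643
[ 227  143   92   78 4364]
yaw -4.2417636 bar mean [0.4612 0.0038 0.1105] n 204 local [ 0.4529 -0.0316] [0.4687 0.1068] lid local [ 0.5111 -0.1032] [0.6874 0.1758] [ 0.5097 -0.1063] [0.6954 0.1788]
bar world 0.46230340441658857 0.0033807375352259902
lidcentre world 0.600317912750017 -0.008130917548157111
scene handle [ 0.5892 -0.0025] -23.160022236451454
[ 194  203  117   93 4689]
yaw -4.95586 bar mean [0.4623 0.001  0.1103] n 194 local [ 0.4506 -0.0288] [0.4665 0.1104] lid local [ 0.5127 -0.0988] [0.6913 0.1807] [ 0.5107 -0.101 ] [0.6952 0.1847]
bar world 0.460361583601585 0.0035436770905980033
lidcentre world 0.6033194272866591 -0.007920460758177893
```

Run:
```python
from h import *
np.set_printoptions(precision=3,suppress=True)
pi=np.pi
for yd in (67,-113):
  y=np.radians(yd)
  for p in [(.589,-.0035,.34),(.589,-.0035,.23),(.478,.328,.121),(.478,.328,.3)]: print(yd,p,robot.inverse_kinematics(p,[pi,0,y]))
for yd in (-4.7,175.3):
  for p in [(.461,.0035,.097),(.461,.0035,.2),(.627,-.01,.314),(.556,-.0,.281)]: print(yd,p,robot.inverse_kinematics(p,[pi,0,np.radians(yd)]))
```

```text
67 (0.589, -0.0035, 0.34) [ 0.526  0.355 -0.785  1.579  0.257  1.314  0.875]
67 (0.589, -0.0035, 0.23) [ 0.514  0.449 -0.78   1.726  0.348  1.111  0.796]
67 (0.478, 0.328, 0.121) [ 0.081  0.718 -1.091  1.84   0.735  1.055 -0.135]
67 (0.478, 0.328, 0.3) [ 0.189  0.556 -1.259  1.647  0.542  1.343  0.015]
-113 (0.589, -0.0035, 0.34) [ 0.252  0.288 -0.406  1.594  0.117  1.283 -2.145]
-113 (0.589, -0.0035, 0.23) [ 0.196  0.362 -0.338  1.744  0.135  1.058 -2.161]
-113 (0.478, 0.328, 0.121) [-1.07   0.489  0.527  1.906 -0.325  0.831 -2.344]
-113 (0.478, 0.328, 0.3) [-1.233  0.31   0.72   1.724 -0.218  1.19  -2.427]
-4.7 (0.461, 0.0035, 0.097) [ 0.41   0.39  -0.613  2.139  0.344  0.707 -0.514]
-4.7 (0.461, 0.0035, 0.2) [ 0.508  0.234 -0.693  2.04   0.186  0.929 -0.365]
-4.7 (0.627, -0.01, 0.314) [ 0.43   0.417 -0.673  1.533  0.266  1.285 -0.359]
-4.7 (0.556, -0.0, 0.281) [ 0.459  0.311 -0.668  1.742  0.208  1.16  -0.352]
175.3 (0.461, 0.0035, 0.097) [ 0.805  0.622 -1.175  2.122  0.752  0.906  2.246]
175.3 (0.461, 0.0035, 0.2) [ 0.862  0.38  -1.163  2.026  0.416  1.     2.552]
175.3 (0.627, -0.01, 0.314) [ 0.703  0.594 -1.176  1.518  0.552  1.399  2.553]
175.3 (0.556, -0.0, 0.281) [ 0.783  0.478 -1.17   1.727  0.463  1.25   2.56 ]
```

Run:
```python
from h import *
np.set_printoptions(precision=3,suppress=True)
o=[np.pi,0,np.radians(67)]
robot.goto([.589,-.0035,.33],o)
robot.move_straight([.589,-.0035,.231],vel=.1)
s=robot.sense(); print(s["t"],s["tcp_pos"],s["wrist_force"],s["joint_pos"])
robot.grip(0.0,60)
s=robot.sense(); print(s["t"],s["opening"],s["wrist_force"])
f=robot.grab_frame("wrist"); cv2.imwrite("pics/w1.png",f["image"][:,:,::-1])
f=robot.grab_frame("scene"); cv2.imwrite("pics/s1.png",f["image"][:,:,::-1])
```

```text
3.9917 [ 0.59  -0.003  0.232] [ 0.52   0.014 -0.046] [ 0.497  0.44  -0.755  1.725  0.332  1.108  0.809]
4.675 0.1196493490339359 [0.272 1.718 1.116]
```

View pics/w1.png

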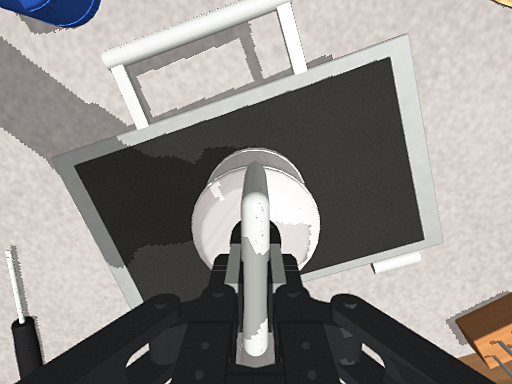

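View pics/s1.png

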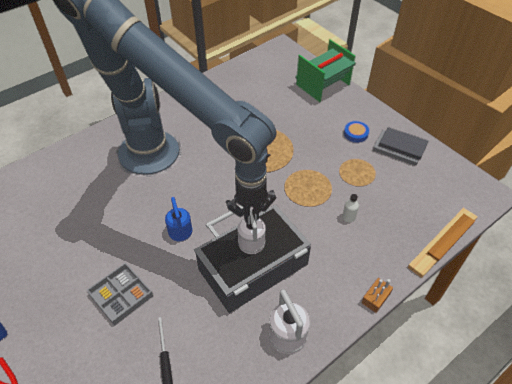

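Run:
```python
from h import *
np.set_printoptions(precision=3,suppress=True)
robot.move_straight([.59,-.003,.30],vel=.1)
s=robot.sense(); print(s["t"],s["wrist_force"],s["opening"])
robot.move_straight([.478,.328,.28],vel=.15)
robot.move_straight([.478,.328,.14],vel=.1)
print(robot.move_straight([.478,.328,.118],vel=.02,contact_N=2.0))
s=robot.sense(); print(s["t"],s["tcp_pos"],s["wrist_force"],s["opening"])
f=robot.grab_frame("top"); cv2.imwrite("pics/t2.png",f["image"][:,:,::-1])
f=robot.grab_frame("scene"); cv2.imwrite("pics/s2.png",f["image"][:,:,::-1])
```

```text
5.6167 [-0.044 -0.063 -4.241] 0.11054009267614806
True
10.5083 [0.478 0.328 0.121] [1.446 1.102 4.735] 0.11479702050784148
```

View pics/s2.png

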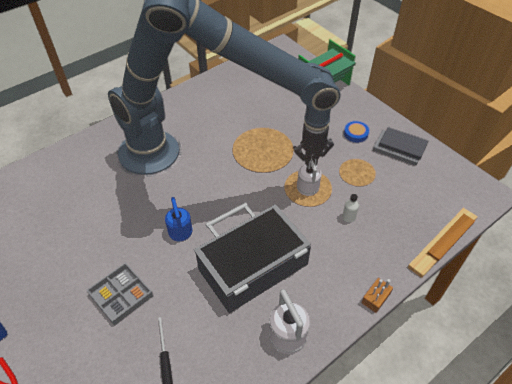

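View pics/t2.png

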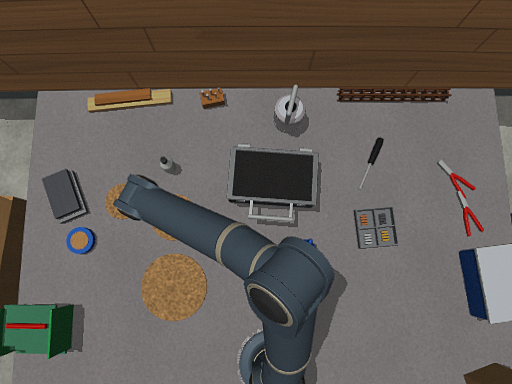

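Run:
```python
from h import *
np.set_printoptions(precision=4,suppress=True)
robot.grip(0.6)
s=robot.sense(); print(s["t"],s["tcp_pos"],s["wrist_force"],s["opening"])
p=s["tcp_pos"]
robot.move_straight([p[0],p[1],.26],vel=.12)
robot.goto([.461,.0035,.24],[np.pi,0,np.radians(-4.7)])
robot.grip(0.45)
s=robot.sense(); print(s["t"],s["tcp_pos"],s["wrist_force"],s["opening"],s["joint_pos"])
for n in ["wrist","scene","top"]:
    f=robot.grab_frame(n); cv2.imwrite(f"pics/{n}3.png",f["image"][:,:,::-1])
    W=cloud(f);x,y,z=np.moveaxis(W,-1,0)
    if n!="wrist":
        P=W[(z>.06)&(z<.10)&(np.hypot(x-.478,y-.328)<.07)]
        if len(P)>20: print(n,"shoulder",cv2.minEnclosingCircle(P[:,:2].astype(np.float32)),P.mean(0),np.percentile(P[:,2],95))
        P=W[(z>.115)&(z<.15)&(np.hypot(x-.478,y-.328)<.07)]
        if len(P)>5: print(n,"handle",P.mean(0),P[:,2].max())
```

```text
11.0833 [0.4769 0.3265 0.1197] [0.7278 0.1049 0.6274] 0.6027954629081378
13.9167 [0.4612 0.0044 0.24  ] [ 0.1277  0.1537 -0.7731] 0.45186035459969687 [ 0.4562  0.1692 -0.6171  1.9942  0.1147  1.0119 -0.2952]
scene shoulder ((0.4768804907798767, 0.32595890760421753), 0.04031166806817055) [0.4842 0.3158 0.0838] 0.09642711031046813
scene handle [0.4808 0.3243 0.1312] 0.13919729891077454
top shoulder ((0.4780653417110443, 0.3272995948791504), 0.039345838129520416) [0.4742 0.3208 0.0857] 0.09438979269572646
top handle [0.4764 0.3267 0.1323] 0.13925294010391612
```

View pics/wrist3.png

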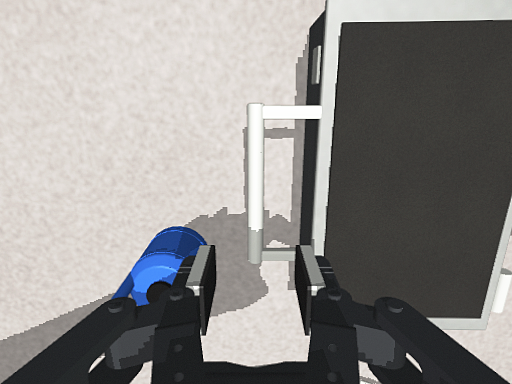

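View pics/scene3.png

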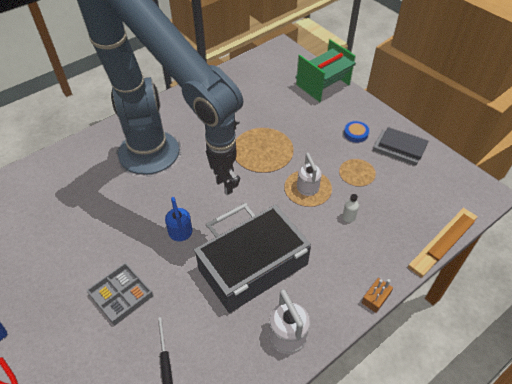

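Run:
```python
from h import *
np.set_printoptions(precision=4,suppress=True)
f=robot.grab_frame("wrist")
a=np.radians(-4.7);yv=np.array([-np.sin(a),np.cos(a),0]);b=np.array([.461,.0035,.105])
print(pj(f,[b,b+.07*yv,b-.07*yv]))
W=cloud(f);P=W[110:235,250:262].reshape(-1,3);P=P[(P[:,2]>.095)&(P[:,2]<.12)];print(P.mean(0),P.min(0),P.max(0))
v=np.linalg.svd(P[:,:2]-P[:,:2].mean(0))[2][0];print(np.degrees(np.arctan2(v[1],v[0]))-90)
```

```text
[[256.1198 189.6151]
 [256.371  104.6788]
 [255.9086 262.2599]]
[0.4617 0.0193 0.1111] [ 0.4526 -0.0366  0.1078] [0.47   0.0699 0.114 ]
-184.55356228259905
```

The estimate projects exactly onto the bar in the wrist view (column ~256, rows 105–262). Descending to pinch it.

```bash
cat >> h.py <<'E'
A=np.radians(-4.7); U=np.array([np.cos(A),np.sin(A),0]); H=np.array([.461,.0035,.105])+.225*U
def bar(th): return H-.225*np.cos(th)*U+np.array([0,0,.225*np.sin(th)])
def theta(b): d=np.asarray(b)-H; return np.arctan2(d[2],-d@U)
E
python3 - <<'E'
from h import *
np.set_printoptions(precision=4,suppress=True)
robot.move_straight([.4613,.0035,.15],vel=.1)
print(robot.move_straight([.4613,.0035,.097],vel=.06,contact_N=6))
robot.grip(0.0,30)
s=robot.sense(); print(s["t"],s["tcp_pos"],s["wrist_force"],s["opening"])
p0=s["tcp_pos"]; off=p0-bar(0); print("off",off)
np.save("off.npy",off)
for th in (.08,.16,.24): 
    robot.move_straight(bar(th)+off,vel=.06); s=robot.sense(); print(s["t"],th,s["wrist_force"],s["opening"],s["tcp_pos"]-bar(th)-off)
f=robot.grab_frame("scene"); cv2.imwrite("pics/s4.png",f["image"][:,:,::-1])
E
```

```text
False
16.5333 [0.4614 0.0035 0.0973] [-0.9021  0.4274  0.963 ] 0.14921710844901698
off [ 0.0004 -0.     -0.0077]
16.9917 0.08 [ 0.0427  0.8782 -3.56  ] 0.1494768593091167 [-0.0001  0.      0.0002]
17.4417 0.16 [ 0.027   0.9433 -3.2185] 0.15111477386490116 [-0.0002  0.      0.0002]
17.8917 0.24 [-2.0228  1.3339 -1.7072] 0.15079561220099097 [-0.0004  0.0001  0.0001]
```

View pics/s4.png

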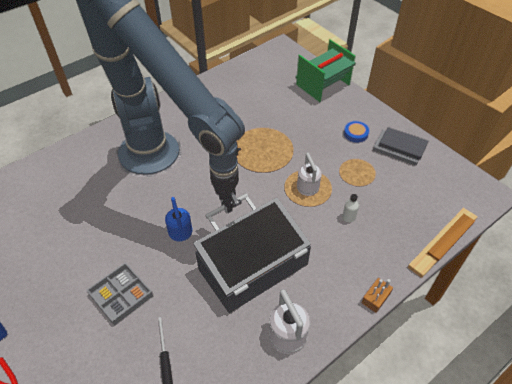

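Run:
```python
from h import *
np.set_printoptions(precision=3,suppress=True)
off=np.load("off.npy")
for th in np.arange(.34,1.05,.1): 
    robot.move_straight(bar(th)+off,vel=.06); s=robot.sense(); F=s["wrist_force"]; print(round(s["t"],2),round(th,2),F,round(s["opening"],3))
    if np.linalg.norm(F)>15 or s["opening"]<.1: print("STOP"); break
f=robot.grab_frame("scene"); cv2.imwrite("pics/s5.png",f["image"][:,:,::-1])
```

```text
18.47 0.34 [-5.862  2.014  0.305] 0.149
18.99 0.44 [-8.036  1.5    0.941] 0.154
19.52 0.54 [-8.972  1.458  3.462] 0.151
20.04 0.64 [-11.372   1.685   6.237] 0.149
20.57 0.74 [-15.282   1.17   10.379] 0.154
STOP
```

View pics/s5.png

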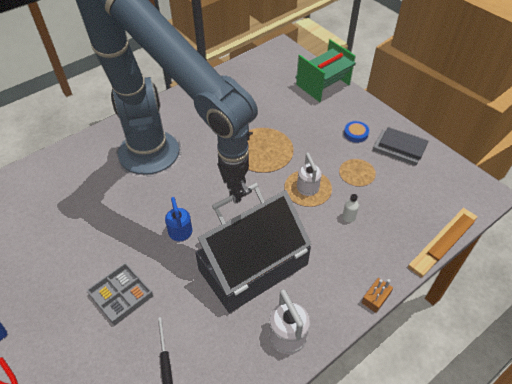

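Radial force is growing as the pads run slightly inside the true arc. I'll make the offset compliant, stepping towards relief of the radial force.

Run:
```python
from h import *
np.set_printoptions(precision=4,suppress=True)
off=np.load("off.npy"); th=.74
r=-np.cos(th)*U+np.array([0,0,np.sin(th)])
for k in (.0015,.003):
    robot.move_straight(bar(th)+off+k*r,vel=.03); s=robot.sense(); F=s["wrist_force"]; print(round(s["t"],2),k,F,F@r,s["tcp_pos"]-bar(th)-off)
```

```text
20.87 0.0015 [-9.1897  1.0779  5.5302] 10.557649009882311 [-0.0021  0.0002  0.0029]
21.12 0.003 [-4.8501  1.1099  1.8843] 4.907346888192785 [-0.0019  0.0002  0.0032]
```

```bash
cat >> h.py <<'E'
def rad(th): return -np.cos(th)*U+np.array([0,0,np.sin(th)])
def follow(ths,off,vel=.06):
    for th in ths:
        robot.move_straight(bar(th)+off,vel=vel); s=robot.sense(); F=s["wrist_force"]; fr=F@rad(th)
        print(round(s["t"],2),round(th,2),F,"Fr",round(fr,2),round(s["opening"],3),off*1e3)
        off=off+np.clip(.00015*fr,-.0015,.0015)*rad(th)
        np.save("off.npy",off)
        if np.linalg.norm(F)>20 or not .1<s["opening"]<.2: print("STOP"); break
    return off
E
python3 - <<'E'
from h import *
np.set_printoptions(precision=2,suppress=True)
off=np.load("off.npy")+.0035*rad(.74)
follow(np.arange(.78,1.03,.05),off)
for n in("scene","top"):
    f=robot.grab_frame(n); cv2.imwrite(f"pics/{n}6.png",f["image"][:,:,::-1])
f=robot.grab_frame("scene");W=cloud(f)
# lid plane from dark pad points
P=W.reshape(-1,3); im=f["image"].reshape(-1,3); d=(P-H)
lx=-d@U; ly=d@np.array([-U[1],U[0],0]); z=d[:,2]; R=np.hypot(lx,z)
m=(im.max(1)<60)&(abs(ly)<.10)&(R<.16)&(R>.03)&(lx>0)&(z>.02)
a=np.arctan2(z,lx); print(m.sum(),np.percentile(a[m],[10,50,90]))
q=np.polyfit(lx[m],z[m],1); print("slope angle",np.arctan(q[0]),q)
E
```

```text
21.42 0.78 [-6.3   1.84  2.35] Fr 6.22 0.151 [-2.15  0.19 -5.37]
21.76 0.83 [-2.79  0.59  0.44] Fr 2.23 0.147 [-2.81  0.24 -4.72]
22.09 0.88 [-3.29  1.08  1.86] Fr 3.58 0.154 [-3.04  0.26 -4.47]
22.43 0.93 [-2.26  0.91  1.24] Fr 2.38 0.148 [-3.38  0.29 -4.06]
22.76 0.98 [-3.63  1.09  1.98] Fr 3.71 0.151 [-3.59  0.31 -3.77]
3149 [1.   1.04 1.15]
slope angle 0.9546678379252515 [1.41 0.01]
```

View pics/scene6.png

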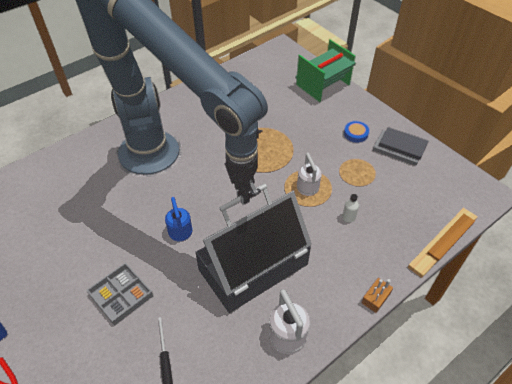

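The lid angle from depth is 0.955 against 0.98 commanded, with small forces. Continuing past the balance to about 1.31.

```bash
cat >> h.py <<'E'
def lidangle(n="scene"):
    f=robot.grab_frame(n);W=cloud(f)
    P=W.reshape(-1,3); im=f["image"].reshape(-1,3); d=(P-H)
    lx=-d@U; ly=d@np.array([-U[1],U[0],0]); z=d[:,2]; R=np.hypot(lx,z)
    m=(im.max(1)<60)&(abs(ly)<.10)&(R<.16)&(R>.03)&(z>.02)
    v=np.linalg.svd(np.c_[lx,z][m]-np.c_[lx,z][m].mean(0),full_matrices=False)[2][0]; v=v*np.sign(v[1])
    return f,m.sum(),np.arctan2(v[1],v[0])
E
python3 - <<'E'
from h import *
np.set_printoptions(precision=2,suppress=True)
off=np.load("off.npy")
off=follow(np.arange(1.03,1.25,.05),off)
print(lidangle()[1:])
off=follow([1.27,1.31],off,.04)
robot.sleep(.4)
f,n,a=lidangle();print(n,a); cv2.imwrite(f"pics/scene7.png",f["image"][:,:,::-1])
print(lidangle("top")[1:])
s=robot.sense();print(s["t"],s["wrist_force"],s["opening"],theta(s["tcp_pos"]-off))
E
```

```text
23.24 1.03 [-2.6   1.16  2.27] Fr 3.33 0.146 [-3.9   0.33 -3.31]
23.57 1.08 [-3.69  1.8   4.  ] Fr 5.33 0.148 [-4.16  0.35 -2.88]
23.92 1.13 [-3.2   0.87  1.68] Fr 2.91 0.153 [-4.53  0.38 -2.18]
24.25 1.18 [-2.22  1.61  3.03] Fr 3.7 0.15 [-4.72  0.4  -1.78]
24.58 1.23 [-3.65  1.51  3.35] Fr 4.42 0.149 [-4.93  0.42 -1.27]
(np.int64(2744), np.float64(1.1157648673886562))
25.01 1.27 [-0.18  2.1   1.67] Fr 1.7 0.147 [-5.15  0.44 -0.64]
25.38 1.31 [-0.61  1.91  1.52] Fr 1.67 0.145 [-5.23  0.44 -0.4 ]
2554 1.1765055610322182
(np.int64(1), np.float64(0.0))
25.8833 [-0.21  2.66  0.27] 0.14351650561051152 1.309615125178675
```

View pics/scene7.png

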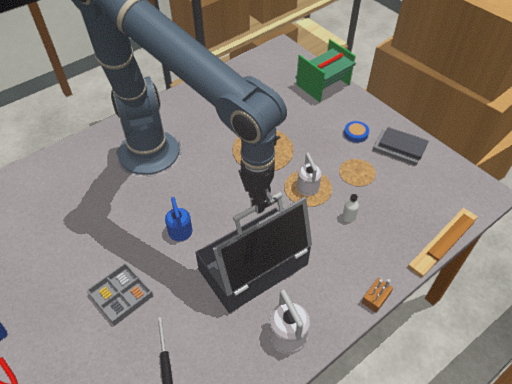

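```bash
cat >> h.py <<'E'
def lid2(n="scene"):
    f=robot.grab_frame(n);W=cloud(f);im=f["image"]
    d=W-H; lx=-d@U; ly=d@np.array([-U[1],U[0],0]); z=d[...,2]; R=np.hypot(lx,z)
    m=((im.max(-1)<60)&(abs(ly)<.115)&(R<.155)&(R>.02)&(z>.01)).astype(np.uint8)
    nl,lab,st,ce=cv2.connectedComponentsWithStats(m); k=1+np.argmax(st[1:,4])
    m=cv2.erode((lab==k).astype(np.uint8),np.ones((5,5)))>0
    P=np.c_[lx[m],ly[m],z[m]]
    for _ in range(4):
        c=P.mean(0); nv=np.linalg.svd(P-c,full_matrices=False)[2][2]; r=(P-c)@nv; P=P[abs(r)<max(.002,1.5*r.std())]
    nv=nv*np.sign(-nv[0])
    # bar top points
    b=(abs(ly)<.075)&(R>.19)&(R<.245)&(im.min(-1)>120)&(z>.1)
    B=np.c_[lx[b],ly[b],z[b]]
    c=P.mean(0)
    return f,m.sum(),r.std(),nv,np.arctan2(-nv[0],nv[2]),"plane off hinge",-c@nv, "bar",len(B),(np.median(B,0) if len(B) else None)
E
python3 - <<'E'
from h import *
np.set_printoptions(precision=4,suppress=True)
print(lid2()[1:])
f=robot.grab_frame("wrist"); cv2.imwrite(f"pics/w8.png",f["image"][:,:,::-1])
f=robot.grab_frame("scene"); cv2.imwrite(f"pics/s8.png",cv2.resize(f["image"][150:310,180:330,::-1],None,fx=4,fy=3.7,interpolation=cv2.INTER_NEAREST))
print(robot.sense()["tcp_pos"],H)
E
```

```text
(np.int64(2084), np.float64(0.0010453603258252704), array([-0.96  ,  0.0016,  0.2798]), np.float64(1.2871803180430814), 'plane off hinge', np.float64(-0.007235254541281103), 'bar', 156, array([ 0.062 , -0.0189,  0.222 ]))
[ 0.6222 -0.0097  0.3219] [ 0.6852 -0.0149  0.105 ]
```

View pics/s8.png

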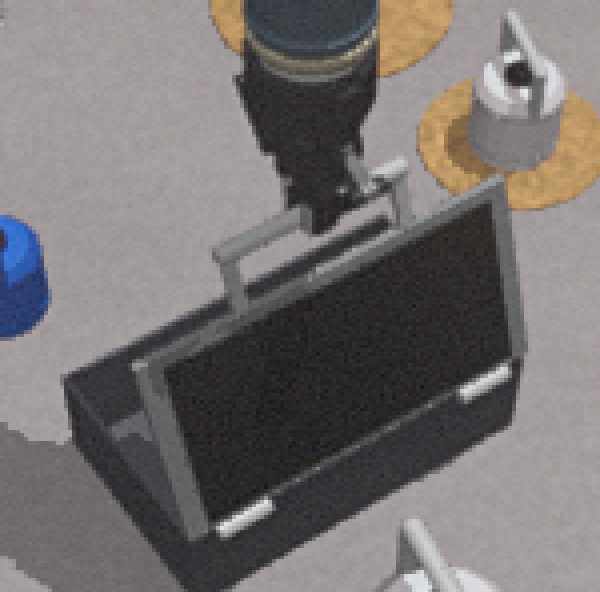

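View pics/w8.png

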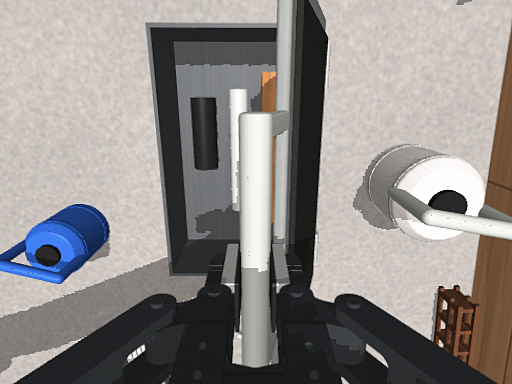

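The plane fit gives 1.287 rad (residual 1 mm), and the pad position independently gives 1.286. So the lid is past 1.2 and held at about 74°. The bar has slid to about 11 mm from the fingertips, so I'll ease back with the offset re-derived from true geometry and sink the fingers slightly.

Run:
```python
from h import *
np.set_printoptions(precision=4,suppress=True)
s=robot.sense(); th=1.287; off=s["tcp_pos"]-bar(th); print(off)
dz=off[2]
for th in np.arange(1.25,1.0,-.05):
    off=off+np.array([0,0,-.0005])
    robot.move_straight(bar(th)+off,vel=.04); s=robot.sense(); F=s["wrist_force"]; print(round(s["t"],2),round(th,2),F,"Fr",F@rad(th),s["opening"])
    if np.linalg.norm(F)>15 or s["opening"]<.12: print("STOP"); break
    off=off+np.clip(.0001*(F@rad(th)),-.0007,.0007)*rad(th)
np.save("off.npy",off); print(off)
print(lid2()[1:])
```

```text
[-0.0003  0.0001  0.0009]
26.4 1.25 [-0.6278  2.4134  2.4869] Fr 2.619711780548109 0.1466002029488166
26.83 1.2 [-0.4587  1.9582  5.3622] Fr 5.221607504095891 0.1482566558265664
27.27 1.15 [-0.2577  2.015   3.8585] Fr 3.694262426913514 0.14804541816211064
27.7 1.1 [1.1478 2.8245 0.5038] Fr 0.035056957812374875 0.14878623120898582
28.13 1.05 [0.6804 1.7241 0.6484] Fr 0.29530162673963284 0.15317832493900901
[-0.0007  0.0001 -0.0005]
(np.int64(2606), np.float64(0.0010702301016712907), array([-0.8635,  0.0003,  0.5043]), np.float64(1.0421746851817775), 'plane off hinge', np.float64(-0.007788607473344306), 'bar', 177, array([ 0.1109, -0.018 ,  0.1996]))
```

Run:
```python
from h import *
np.set_printoptions(precision=4,suppress=True)
off=np.load("off.npy")
for th in (1.0,.955):
    robot.move_straight(bar(th)+off,vel=.03); s=robot.sense(); F=s["wrist_force"]; print(round(s["t"],2),round(th,2),F,"Fr",F@rad(th),s["opening"])
    off=off+np.clip(.0001*(F@rad(th)),-.0007,.0007)*rad(th)
robot.sleep(1.0)
for n in ("scene","top"):
    f=robot.grab_frame(n);cv2.imwrite(f"pics/{n}9.png",f["image"][:,:,::-1])
    W=cloud(f);x,y,z=np.moveaxis(W,-1,0)
    P=W[(z>.06)&(z<.10)&(np.hypot(x-.478,y-.328)<.07)]
    if len(P)>20: print(n,"shoulder",cv2.minEnclosingCircle(P[:,:2].astype(np.float32)))
print(lid2()[1:]); robot.sleep(.5); print(lid2()[4])
s=robot.sense();print(s["t"],s["wrist_force"],s["opening"],abs(s["joint_velocities"]).max())
```

```text
28.71 1.0 [0.7737 1.6577 0.7505] Fr 0.28829296070580707 0.1508371382373621
29.19 0.95 [ 0.9568  1.3446 -0.5518] Fr -0.9376038356213311 0.1467211698013093
scene shoulder ((0.47739312052726746, 0.3238237500190735), 0.04030827805399895)
top shoulder ((0.4773024320602417, 0.3272239565849304), 0.04012685641646385)
(np.int64(2754), np.float64(0.0011098500211568318), array([-0.8156,  0.0017,  0.5786]), np.float64(0.9537869869025901), 'plane off hinge', np.float64(-0.0076819857619012935), 'bar', 184, array([ 0.1268, -0.0178,  0.1883]))
0.9511927933359741
30.8917 [ 2.7712  0.3164 -3.2926] 0.150752698422608 0.0013470308818564084
```

View pics/scene9.png

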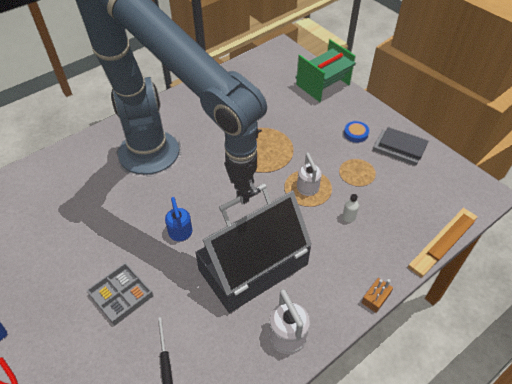

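The lid is held still at about 0.953 rad and the canister stands on the mat. The tray, glue and screwdriver look unmoved. Handing in.

Run:
```python
from plant import robot
robot.close_job()
```

```text
the job is handed in; nothing more can be done
```

The job is handed in at about 31 s of the 61 s allowed, with the gripper still holding the lid just below its balance point.

- **Canister:** I lifted it by its handle and set it upright on the 160 mm cork mat, at about (0.477, 0.326). It is within about 5 mm of the mat's centre in both camera views.
- **Lid:** I raised it by the bar to about 1.29 rad (74°). I then eased it back to about 0.95 rad (55°). Two readings half a second apart gave 0.954 and 0.951 rad.
- **Other things:** the tray, glue bottle and screwdriver look unmoved in the final picture. I did not measure them again.

**Checks that failed or disagreed:**
- While raising the lid, the pads ran slightly inside the bar's arc and the sideways force reached about 18 N. My own check stopped the move, and I corrected the path.
- At the top of the lift, my first angle reading was 1.18 rad against 1.31 commanded. A cleaner plane fit and the pad position both gave about 1.29 rad, so I relied on those.

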